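Lock the tilted positioner plate with its index pin

ROBOT

A 6-joint arm with a two-finger parallel gripper is mounted at the origin on the work surface; the furniture and walls round the work are solid. World frame = base frame: x ahead of the robot, y to its left, z up, the work surface at z = 0. Lengths are in m, angles in rad, forces in N, time in s.
With the tool pointing down it reaches from about 0.3 to 0.875 m from the base axis. Payload 6.4 kg.
Tool frame: the origin (TCP) lies at the very end of the fingers, on their centre line; the grasp point (between the pads) lies 19 mm behind it; z points along the fingers, y is the line along which they close (so a half turn about z gives the same grasp; the last joint's range is limited). The gripper opens to 88 mm and grips with 3 to 60 N. Pads are 18 mm wide; open, the fingers measure 123 mm over their backs; the gripper's body (75 mm by 187 mm) begins 45 mm behind the grasp point.
Start: joints at [0.94, 0.181, 1.607, -0, 1.354, -0.206], TCP at [0.237, 0.524, 0.239] pointing down, gripper open.
Joint ranges: [-2.99, 2.99], [-0.89, 2.07], [0.3, 2.58], [-1.14, 4.28], [0, 2.63], [-3.12, 3.12]. Speed limits (rad/s): [2.57, 2.57, 3.01, 3.14, 3.14, 3.14].

INTERFACE

Orientations are given as [roll, pitch, yaw] about the fixed x, y, z axes, in that order (R = Rz(yaw) Ry(pitch) Rx(roll)).
In Python, from cell import env gives the robot as it stands.
- The arm moves only by the tool play_rows, never from a script. Its argument "motion" is a list of rows, each an object with "twist": the turn, a rotation vector about the tool's x, y, z in degrees, a list of three; "linear": the shift along the tool's x, y, z in mm, a list of three; "fingers": the gripper's target within -1 to 1 (shut at 1, half-way at 0, fully open at -1). A call has 1 to 5 rows; each row is the pose to reach, as a shift and turn from the pose commanded when the call began, along the tool's axes at that moment; what a row does not reach only later rows make up. A row lasts 1/12 s, in which the tool goes at most 41.7 mm and 7.16 degrees, less where a joint would pass 70% of its speed; a pose out of reach is approached as far as the arm can. A call with a gripper value outside its range is refused whole. The fingers move at their own pace and stop on an object; "newtons" is the grip in N (left out, the last holds). Time passes only in rows, so rows that repeat a pose let the fingers close. It gives the time, the measured TCP pose, the force, the opening and the grip force at its end, in the units of the state.
- env.get_state(): the state, without advancing time (a new reading comes with each control period).
- env.get_image(name): name is "scene" or "top"; returns the picture (384x512x3 uint8, red, green, blue); there is no depth.
- env.calibration(name): a dict with "fov_y" (degrees; the focal length in pixels is half the picture's height over the tangent of half this angle, whatever the lens; pixels are square), "cx", "cy" (the principal point, pixels), "rvec" (rotation vector, rad) and "tvec" (3), from world to camera coordinates, as OpenCV has them. Camera axes: x right, y down, z forward; pixel columns grow to the right and rows downward; lengths in m; the calibration is good to about 2 mm. A picture is of the moment at which its call begins. calibration takes no time and is no camera call.
- env.finish_job(): hands the job in; it is judged then, once.
The state is a dict: "clock": time; "joint_positions": joint angles; "joint_vel": joint speeds; "joint_efforts": joint torques, N m; "position": TCP position; "eef_rot": TCP orientation; "contact_force": force on the tool from outside, world axes, zero at the start; "wrist_torque": the same for the moment, N m; "grip_width": finger opening in m; "finger_force": force on a finger pad.
Only numpy, scipy, OpenCV 4.12 (cv2) and the standard library are available. Lean on these libraries where they do the work, as an engineer would, in place of code of your own. Each camera call takes 0.05 s, during which the arm holds its last target. There are 200 camera calls.

TASK

Turn the square plate of the slanted bench positioner, which has a black handle, until its pin hole comes round to the pointer, then take the index pin from the wooden rest and push it through the plate into the hole in the head behind it, fully home with its collar on the plate, and let go. The pointer is bent and only roughly right, so feel for the place where the holes line up: with the pin in the plate hole, shift the plate a little either way until the pin drops in. Leave the other things on the bench where they are.

Things in the scene. Friction and masses are not known exactly. Their poses are not given: they have to be found in the camera images.
- face_centre (a point): Fixed point: centre of the upper face of the bench positioner's turning plate, about 115 above the bench. z points out of the face along the turning axis, leaning 35 degrees from vertical towards the robot; x up the slope, y to the left. The plate is a bare aluminium square 110x110, 12 thick, with a dark cap 26 across and 5 high in the middle.
- stand: grey stand of the positioner, fixed to the bench; origin at the bench, straight below face_centre, z up. Foot 130x120x10. It carries a slanted round head 114 across, 40 thick, on which the plate lies and turns. Under the plate, 40 from the turning axis, the head has one hidden hole of 14.5 diameter with a 1.5 chamfer, 40 deep, along the axis.
- plate (a joint): angle of the plate in rad about face_centre's z, anticlockwise positive; at 0 the pin hole is exactly at the pointer. Range -0.6 to 1.7, starts 0.7 to 1.4, stays where left (friction 0.2 N m: about 5 N at handle or hole). The hidden hole of the head matches at one angle between -0.22 and 0.22 (play 0.03), unknown: the pointer is bent and only roughly right.
- pointer (a point): tip of the pointer, a 4x4 steel bar fixed to the head on the low (-x) side, 84 from face_centre and 4 above the plate face; it runs outwards to 101, where its grey arm goes down to the head.
- plate_hole (a point): centre, level with the face, of the plate's pin hole: 13.5 diameter with a 1.5 chamfer, 40 from the plate's centre, through the 12 thick plate; the only large hole (the four near the corners are 8). Where the hidden hole is not below it, a pin put in stops on the head 12 below the face. Axes turn with the plate, z out of the face.
- handle_grip (a point): middle of the plate's upright black round handle, 18 diameter, opposite the pin hole, 42 from the plate's centre; the black part reaches from 12 to 50 above the face, this point is 31 above it. Axes turn with the plate, z out of the face along the handle.
- pin_knob (a point): middle of the knob of the loose index pin (steel, 60 to 130 g, 96 long), 72 from its tip; z points from tip to knob. From the tip up: taper 7 long from 6 to 12 diameter, shank 12 diameter to 48, collar 24 diameter to 54, round dark knob 20 diameter to 96. It starts upright in the rest, this point 78 above the bench. Fully home the collar lies on the face, this point 24 above it.
- pin_tip (a point): the pin's tip, the end of its axis, 72 below pin_knob; fully home it is 48 below the plate face.
- pin_rest: wooden block 70x70x38 fixed to the bench, with a 15.5 hole in the middle of its top, 32 deep, in which the pin stands; origin at the centre of its underside, z up. The pin's knob stands 22 to 64 above its top. A red bench vice, about 220 tall, stands right beside it, on the robot's side: come and go from high above.
- elbow: white pipe elbow 59x59x42, bystander; origin at the centre of its underside
- tin: round grey screw tin 64 across, 50 high, bystander; origin at the centre of its underside
- nut: small wing nut 36 wide, bystander; origin at the centre of its underside
Mind the look-alikes: they are no part of the job. There is more than one size of the part that bears pin_knob; the job needs the smaller.

How it is judged:
By the outcome, as a careful person would: the job done as asked, in the order asked, and still so for the second after the job is handed in, with the robot touching nothing.
It also fails if it takes over 72 s, if anything falls off the work surface, if the arm or the gripper's body presses on something with over 40 N, if the wrist force passes 120 N, or if a joint passes its speed limit or range.

## Working session

There is one attempt and no reset: what is moved stays moved. The work goes in short steps, Python scripts to look and compute and a tool call to move; the robot and the scene stay as the last step left them, time stands still between calls to the robot, and variables do not carry over. Pictures are saved under pics/ and viewed, at most 10 in all, crops included, and the job is handed in when it is done.

Besides the shell and the picture viewer there is one more tool, called after ">>>" by a JSON object that holds its "method" and its "body". play_rows: Moves the arm, as the interface text tells. Its arguments: {"type":"object","properties":{"motion":{"type":"array","items":{"type":"object","properties":{"twist":{"type":"array","items":{"type":"number"}},"linear":{"type":"array","items":{"type":"number"}},"fingers":{"type":"number"}}}},"newtons":{"type":"number"}},"required":["motion"]}

```bash
ls; mkdir -p pics; python3 - <<'E'
from cell import env
import cv2
for n in("scene","top"):
    im=env.get_image(n); cv2.imwrite(f"pics/{n}0.png",im[:,:,::-1]); print(n,env.calibration(n))
print(env.get_state())
E
```

```text
pics
scene {'fov_y': 45.94744598208369, 'cx': 256.50669229911995, 'cy': 195.08621055033174, 'rvec': array([ 2.41727014,  0.54809773, -0.21438438]), 'tvec': array([-0.42460826, -0.04576077,  1.36322261])}
top {'fov_y': 56.61078539200399, 'cx': 259.8851440311143, 'cy': 194.5714693873058, 'rvec': array([ 2.17558712, -2.23770067,  0.05188562]), 'tvec': array([0.05421549, 0.42565736, 1.18498399])}
{'clock': 0.1, 'joint_positions': array([ 9.39705276e-01,  1.81455401e-01,  1.60786152e+00, -1.62941922e-08,
        1.35377234e+00, -2.06288738e-01]), 'joint_vel': array([ 8.13553246e-04,  8.16084169e-04, -7.72045918e-05,  4.24759759e-04,
        2.46275344e-03, -7.52649708e-04]), 'joint_efforts': array([ 6.68895409e-04, -4.34816766e+01, -3.42700875e+01,  7.05401413e-02,
        3.40043998e-02, -4.90573052e-05]), 'position': array([0.23668631, 0.5235308 , 0.23792906]), 'eef_rot': array([-3.14012777e+00, -3.06533557e-04,  2.71679012e+00]), 'contact_force': array([0.31201995, 0.06808559, 0.35604069]), 'wrist_torque': array([-0.00417375,  0.00329629,  0.04916466]), 'finger_force': 0.0, 'grip_width': 0.088095238035077}
```

View pics/scene0.png

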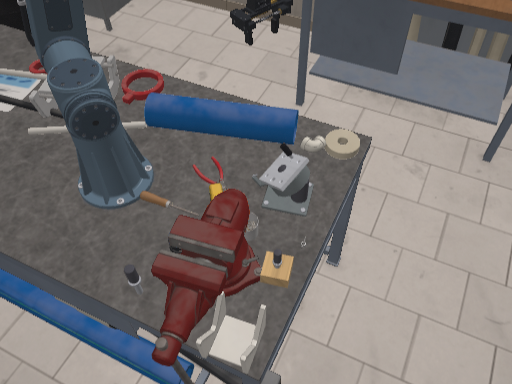

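View pics/top0.png

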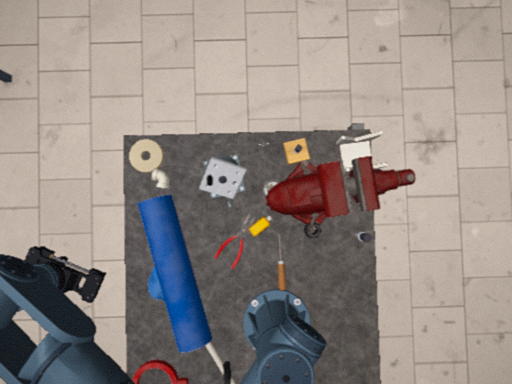

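The scene view shows the positioner at about (287,173), a pin in the wooden rest at (277,258) and a loose dark-knobbed pin by the vice at (132,275). In the top view these are at (222,178), (297,150) and (364,237). The candidates for the pin are therefore the one in the rest and the look-alike by the vice. By the description I want the one in the rest, and I'll check that in a close crop.

```bash
cat > h.py <<'E'
import numpy as np, cv2
from cell import env
from scipy.spatial.transform import Rotation as R
def cal(n):
    c=env.calibration(n); f=192/np.tan(np.radians(c['fov_y'])/2)
    return np.array([[f,0,c['cx']],[0,f,c['cy']],[0,0,1]]),np.array(c['rvec']),np.array(c['tvec'])
def proj(n,P):
    K,r,t=cal(n); return cv2.projectPoints(np.atleast_2d(P).astype(float),r,t,K,None)[0][:,0]
def ray(n,uv):
    K,r,t=cal(n); M=cv2.Rodrigues(r)[0]
    d=M.T@np.linalg.inv(K)@np.array([*uv,1.]); return -M.T@t,d/np.linalg.norm(d)
def plane(n,uv,z):
    o,d=ray(n,uv); return o+d*(z-o[2])/d[2]
def tri(a,b):
    "a,b pixel in scene, top -> point, gap"
    o1,d1=ray("scene",a);o2,d2=ray("top",b)
    s=np.linalg.lstsq(np.c_[d1,-d2],o2-o1,rcond=None)[0]
    p,q=o1+s[0]*d1,o2+s[1]*d2; return (p+q)/2,np.linalg.norm(p-q)
E
python3 - <<'E'
import cv2,numpy as np
s=cv2.imread("pics/scene0.png");t=cv2.imread("pics/top0.png")
def c(i,x,y,w,h,W,H): return cv2.resize(i[y:y+h,x:x+w],(W,H),interpolation=cv2.INTER_CUBIC)
a=np.hstack([c(s,250,135,80,80,400,400),c(t,190,143,66,66,400,400)])
b=np.hstack([c(s,255,235,50,50,200,200),c(t,275,130,50,50,200,200),c(s,110,255,50,50,200,200),c(t,340,215,50,50,200,200)])
cv2.imwrite("pics/c0.png",np.vstack([a,b]))
E
```

```text
(no output)
```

View pics/c0.png

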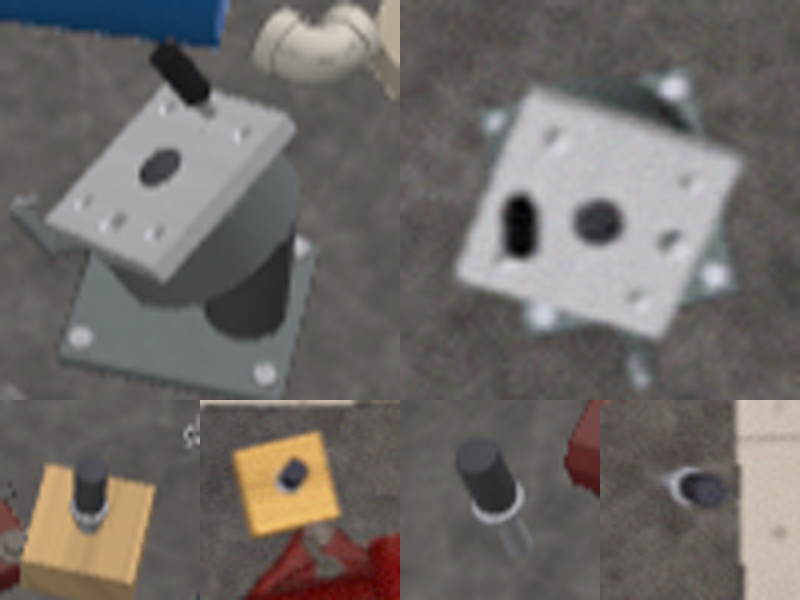

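The crops confirm it. The pin in the rest (scene (277,258), top (297,150)) is the smaller one, and the larger one lies loose by the vice. On the positioner the handle is on the +y side, the plate hole is at about scene (272.4,179.4) and top (234.9,182.6), and the pointer is on the low side.

```bash
cat > meas.py <<'E'
from h import *
def comps(im,box,lo,hi,amin=12):
    x,y,w,h=box; g=cv2.resize(cv2.cvtColor(im[y:y+h,x:x+w],cv2.COLOR_BGR2GRAY),None,fx=8,fy=8,interpolation=cv2.INTER_CUBIC)
    n,l,st,c=cv2.connectedComponentsWithStats(cv2.inRange(g,lo,hi))
    out=[]
    for i in range(1,n):
        if st[i,4]>amin*64:
            pts=np.argwhere(l==i)[:,::-1].astype(np.float32)
            r=cv2.minAreaRect(pts); b=(cv2.boxPoints(r)+.5)/8-.5+[x,y]
            hull=cv2.convexHull(pts)
            out.append((st[i,4]/64,(c[i]+.5)/8-.5+[x,y],b,(hull[:,0]+.5)/8-.5+[x,y]))
    return out
E
python3 - <<'E'
from meas import *
np.set_printoptions(precision=1,suppress=True)
s=cv2.imread("pics/scene0.png");t=cv2.imread("pics/top0.png")
for nm,im,b in(("scene",s,(250,135,80,80)),("top",t,(190,143,66,66))):
    print(nm,"dark"); 
    for a,c,bx,h in comps(im,b,0,62): print(a,c,bx.ravel())
    print("bright")
    for a,c,bx,h in comps(im,b,135,255,200):
        q=cv2.approxPolyDP(h.astype(np.float32)[:,None],3,True)[:,0]; print(a,c,q.ravel())
for nm,im,b in(("scene",s,(268,244,20,22)),("top",t,(288,140,20,22))):
    print(nm,"knob")
    for a,c,bx,h in comps(im,b,0,85,5): print(a,c,bx.ravel())
E
```

```text
scene dark
376.828125 [276.7 140.5] [249.6 134.6 293.1 134.6 293.1 155.4 249.6 155.4]
186.40625 [300.6 194.3] [289.4 195.8 307.9 181.2 316.  191.5 297.5 206.1]
bright
270.015625 [315.7 141.8] [329.4 134.6 329.4 147.9 301.1 145.7 306.6 136.1]
930.765625 [283.9 170.1] [308.2 159.7 282.6 190.1 258.9 178.7 282.4 151.6]
top dark
19.1875 [232.4 160.7] [228.2 159.9 229.8 157.4 237.4 162.4 235.7 164.9]
39.140625 [209.4 180. ] [207.1 175.2 211.7 175.2 211.7 184.8 207.1 184.8]
23.15625 [222.6 179.5] [219.3 177.5 224.6 176.3 225.7 181.4 220.4 182.6]
bright
1162.0625 [222.8 178.3] [245.8 169.4 243.8 189.1 232.3 198.1 212.1 196.8 198.9 188.1 211.6 157.2]
scene knob
105.15625 [277.1 255.5] [272.2 262.6 273.9 247.5 282.2 248.4 280.5 263.5]
11.609375 [285.8 251.7] [282.7 249.2 287.4 249.2 287.4 253.9 282.7 253.9]
top knob
28.859375 [297.9 148.4] [293.9 149.7 297.9 144.2 301.8 147.  297.9 152.6]
```

```bash
python3 - <<'E'
from meas import *
np.set_printoptions(precision=4,suppress=True)
T=dict(A=(212.3,157.3),B=(246.2,169.4),C=(232.6,198.3),D=(199.2,188.2),cap=(222.6,179.5),hole=(234.5,182.2),ptr=(229,202.8))
S=dict(A=(308.9,160.1),B=(282.5,189.8),C=(259.,178.6),D=(282.5,151.8),cap=(281.7,168.0),hole=(272.2,178.8),ptr=(253.5,175.5))
P={}
for k in T: P[k],g=tri(S[k],T[k]); print(k,P[k],g)
c=np.mean([P[k] for k in"ABCD"],0); n=np.linalg.svd(np.array([P[k] for k in"ABCD"])-c)[2][2]; n*=np.sign(n[2])
print("c",c,"n",n,"tilt",np.degrees(np.arccos(n[2])),"yaw",np.degrees(np.arctan2(-n[1],-n[0])))
for e in("AB","BC","CD","DA"): print(e,np.linalg.norm(P[e[0]]-P[e[1]]))
# knob axis: top end / body
p,g=tri((277.2,255.3),(297.7,148.4)); print("knob",p,g)
p,g=tri((277.6,248.8),(298.9,147.0)); print("knobtop",p,g)
# block top mask
for n_ in("scene","top"):
    im=cv2.imread(f"pics/{n_}0.png"); m=cv2.inRange(cv2.cvtColor(im,cv2.COLOR_BGR2HSV),(10,70,110),(28,255,255))
    b=(258,250,40,40) if n_=="scene" else (280,134,36,34)
    q=np.zeros_like(m); q[b[1]:b[1]+b[3],b[0]:b[0]+b[2]]=m[b[1]:b[1]+b[3],b[0]:b[0]+b[2]]
    h=cv2.convexHull(np.argwhere(q)[:,::-1].astype(np.int32)); print(n_,cv2.approxPolyDP(h,3,True)[:,0].ravel(), cv2.minAreaRect(h))
E
```

```text
A [0.5374 0.1818 0.153 ] 0.004564890896708135
B [0.5038 0.0846 0.1196] 0.007573232959641312
C [0.4164 0.13   0.0738] 0.0028311911186296676
D [0.4468 0.2284 0.1022] 0.0034471390500647485
cap [0.4729 0.1558 0.1182] 0.0023753477297151345
hole [0.4631 0.1198 0.107 ] 0.0008583169874014462
ptr [0.399  0.14   0.0689] 0.00554189243622378
c [0.4761 0.1562 0.1122] n [-0.5148 -0.1011  0.8513] tilt 31.644062079899435 yaw 11.109518266478336
AB 0.10815156978511739
BC 0.10867798464262496
CD 0.10686316404471483
DA 0.11380840914532017
knob [ 0.5668 -0.0797  0.0854] 0.0015328036843382745
knobtop [ 0.5666 -0.0798  0.1146] 0.0025971049039746575
scene [293 256 287 287 260 281 266 251] ((276.16339111328125, 268.5707092285156), (29.75313377380371, 32.33732604980469), 12.094757080078125)
top [309 159 288 164 283 143 305 138] ((296.0352783203125, 150.65882873535156), (22.99462890625, 23.86235237121582), 77.47119140625)
```

```bash
cat >> h.py <<'E'
np.set_printoptions(precision=4,suppress=True)
fc=np.array([.4758,.1564,.1138]); yaw=np.radians(12.5)
def face(yaw=None):
    y=globals()['yaw'] if yaw is None else yaw; c,s=np.cos(y),np.sin(y); a=np.radians(35)
    return np.c_[[np.cos(a)*c,np.cos(a)*s,np.sin(a)],[-s,c,0],[-np.sin(a)*c,-np.sin(a)*s,np.cos(a)]]
def F(p): return fc+face()@np.asarray(p)   # face coords -> world
FLIP=np.diag([-1.,1,-1])                   # tool axes: x down slope, y left, z into face
def go(p,Rt):
    s=env.get_state(); R0=R.from_euler('xyz',s['eef_rot']).as_matrix()
    print("linear mm",(R0.T@(np.asarray(p)-s['position'])*1e3).round(1),"twist deg",np.degrees(R.from_matrix(R0.T@Rt).as_rotvec()).round(2),"pos",s['position'],"t",s['clock'])
E
python3 - <<'E'
from h import *
k=lambda x,y:(190+x/6.06-.4,143+y/6.06-.4)
b=[plane("top",k(*u),.013) for u in((95,120),(275,87),(315,275),(143,318))]
print("bolts",np.array(b)[:,:2], "mean",np.mean(b,0))
e=[b[1]-b[2],b[0]-b[3]]; print("foot yaw",[np.degrees(np.arctan2(v[1],v[0])) for v in e],[np.linalg.norm(v) for v in e])
e=[b[0]-b[1],b[3]-b[2]]; print([np.degrees(np.arctan2(v[1],v[0]))-90 for v in e],[np.linalg.norm(v) for v in e])
T=dict(A=(212.3,157.3),B=(246.2,169.4),C=(232.6,198.3),D=(199.2,188.2),hole=(234.5,182.2))
S=dict(A=(308.9,160.1),B=(282.5,189.8),C=(259.,178.6),D=(282.5,151.8),hole=(272.2,178.8))
M=face()
for n in T:
    for cam,d in(("scene",S),("top",T)):
        o,r=ray(cam,d[n]); p=o+r*((fc-o)@M[:,2]/(r@M[:,2])); f=(M.T@(p-fc))*1e3
        print(n,cam,f[:2],np.degrees(np.arctan2(-f[1],-f[0])))
E
```

```text
bolts [[0.5393 0.2215]
 [0.5549 0.1219]
 [0.4505 0.1026]
 [0.4295 0.1976]] mean [0.4936 0.1609 0.013 ]
foot yaw [np.float64(10.475868488692933), np.float64(12.250809521871941)] [np.float64(0.10619687951196342), np.float64(0.11241838891896125)]
[np.float64(8.895121614949886), np.float64(12.471856571225445)] [np.float64(0.10074664102998988), np.float64(0.0972853237115302)]
A scene [83.5021  4.3442] -177.02187966389099
A top [76.4124 10.4274] -172.2292786374654
B scene [ 19.637  -79.1887] 103.92708174731989
B top [  9.975  -77.2807] 97.3547768617243
C scene [-77.2436  -8.8022] 6.500996856145206
C top [-79.1416 -13.0041] 9.3311429311617
D scene [-17.1105  74.1969] -77.01408960662066
D top [-13.9084  76.6383] -79.71383936200928
hole scene [-27.1516 -25.7556] 43.48861229282441
hole top [-23.6317 -32.5696] 54.03622741379152
```

```bash
sed -i 's/radians(12.5)/radians(11.)/' h.py; python3 - <<'E'
from h import *
q=.96; h=lambda z:F([.042*np.cos(q),.042*np.sin(q),z])
for z in(.05,.012): print(z,proj("scene",h(z)),proj("top",h(z)))
print("hole",proj("scene",F([-.04*np.cos(q),-.04*np.sin(q),0])),proj("top",F([-.04*np.cos(q),-.04*np.sin(q),0])))
go(F([.0242,.0344,.110]),face()@FLIP)
E
```

```text
0.05 [[282.474  145.6411]] [[209.5423 182.3417]]
0.012 [[290.0046 155.1879]] [[209.3637 175.9809]]
hole [[272.6448 180.1617]] [[234.4184 182.3041]]
linear mm [-314.  -232.9   20.4] twist deg [-10.86 -33.91 -34.2 ] pos [0.2367 0.5235 0.2379] t 0.1
```

>>> {"method": "play_rows", "body": {"motion": [{"linear": [-31,-23,2],"twist": [-1.1,-3.4,-3.4],"fingers": -1},{"linear": [-63,-47,4],"twist": [-2.2,-6.8,-6.8],"fingers": -1},{"linear": [-94,-70,6],"twist": [-3.3,-10.2,-10.3],"fingers": -1},{"linear": [-126,-93,8],"twist": [-4.3,-13.6,-13.7],"fingers": -1},{"linear": [-157,-116,10],"twist": [-5.4,-17,-17.1],"fingers": -1}]}}

```text
clock: 0.52
position: [0.3326, 0.3521, 0.2283]
eef_rot: [3.093, 0.309, 3.014]
contact_force: [-0.5, -1.1, 1.1]
grip_width: 0.088
finger_force: 0.0
```

```bash
python3 - <<'E'
from h import *
go(F([.0242,.0344,.110]),face()@FLIP)
E
```

```text
linear mm [-106.4 -158.8   37.3] twist deg [ -5.4  -16.72 -16.86] pos [0.3326 0.3521 0.2283] t 0.5167
```

>>> {"method": "play_rows", "body": {"motion": [{"linear": [-21,-32,7],"twist": [-1.1,-3.3,-3.4]},{"linear": [-43,-64,15],"twist": [-2.2,-6.7,-6.7]},{"linear": [-64,-95,22],"twist": [-3.2,-10,-10.1]},{"linear": [-106,-159,37],"twist": [-5.4,-16.7,-16.9]},{"linear": [-106,-159,37],"twist": [-5.4,-16.7,-16.9]}]}}

```text
invalid input
```

>>> {"method": "play_rows", "body": {"motion": [{"linear": [0,0,0],"twist": [0,0,0]},{"linear": [0,0,0],"twist": [0,0,0]}]}}

```text
invalid input
```

```bash
python3 - <<'E'
from h import *
go(F([.0242,.0344,.110]),face()@FLIP)
go(F([.0242,.0344,.013]),face()@FLIP)
E
```

```text
linear mm [-106.4 -158.8   37.3] twist deg [ -5.4  -16.72 -16.86] pos [0.3326 0.3521 0.2283] t 0.5167
linear mm [-132.5 -145.8  129.8] twist deg [ -5.4  -16.72 -16.86] pos [0.3326 0.3521 0.2283] t 0.5167
```

Each row evidently has to include a fingers value.

>>> {"method": "play_rows", "body": {"motion": [{"linear": [-21,-32,7],"twist": [-1.1,-3.3,-3.4],"fingers": -1},{"linear": [-43,-64,15],"twist": [-2.2,-6.7,-6.7],"fingers": -1},{"linear": [-64,-95,22],"twist": [-3.2,-10,-10.1],"fingers": -1},{"linear": [-85,-127,30],"twist": [-4.3,-13.4,-13.5],"fingers": -1},{"linear": [-106,-159,37],"twist": [-5.4,-16.7,-16.9],"fingers": -1}]}}

```text
clock: 0.93
position: [0.4136, 0.2037, 0.218]
eef_rot: [3.125, 0.575, -2.989]
contact_force: [-0.4, 0.7, 0.2]
grip_width: 0.0882
finger_force: 0.0
```

>>> {"method": "play_rows", "body": {"motion": [{"linear": [0,0,0],"twist": [0,0,0],"fingers": -1},{"linear": [0,0,0],"twist": [0,0,0],"fingers": -1}]}}

```text
clock: 1.1
position: [0.4136, 0.2039, 0.2181]
eef_rot: [3.121, 0.571, -2.998]
contact_force: [-0.3, -0.4, 0.9]
grip_width: 0.0883
finger_force: 0.0
```

```bash
python3 - <<'E'
from h import *
go(F([.0242,.0344,.110]),face()@FLIP)
go(F([.0242,.0344,.013]),face()@FLIP)
E
```

```text
linear mm [ -8.2 -23.7   5.1] twist deg [-0.38 -2.26 -2.34] pos [0.4136 0.2039 0.2181] t 1.1
linear mm [-12. -23. 102.] twist deg [-0.38 -2.26 -2.34] pos [0.4136 0.2039 0.2181] t 1.1
```

>>> {"method": "play_rows", "body": {"motion": [{"linear": [-8,-24,5],"twist": [-0.4,-2.3,-2.3],"fingers": -1},{"linear": [-8,-24,5],"twist": [-0.4,-2.3,-2.3],"fingers": -1},{"linear": [-8,-24,5],"twist": [-0.4,-2.3,-2.3],"fingers": -1}]}}

```text
clock: 1.35
position: [0.4265, 0.1836, 0.2181]
eef_rot: [3.14, 0.611, -2.948]
contact_force: [0.3, 0.7, -0.1]
grip_width: 0.0885
finger_force: 0.0
```

```bash
python3 - <<'E'
from h import *
go(F([.0242,.0344,.013]),face()@FLIP)
a=env.get_image("scene")[:,:,::-1];b=env.get_image("top")[:,:,::-1]
cv2.imwrite("pics/c1.png",np.hstack([cv2.resize(a[100:220,230:350],(400,400),interpolation=2),cv2.resize(b[120:240,160:280],(400,400),interpolation=2)]))
E
```

```text
linear mm [ 0.2 -1.9 97.3] twist deg [0.15 0.01 0.07] pos [0.4265 0.1836 0.2181] t 1.35
```

View pics/c1.png

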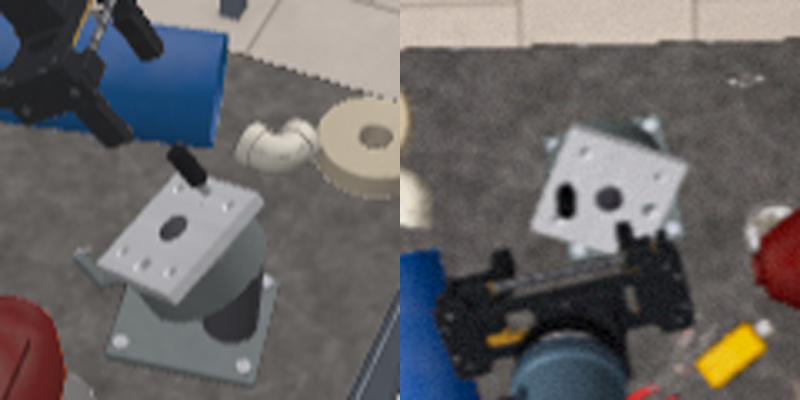

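The crop shows the open gripper lined up above the handle: handle at crop (187,165) in the scene and (565,200) in the top view. The elbow and tin are well clear, so I'll go down and grip.

>>> {"method": "play_rows", "body": {"motion": [{"linear": [0,-2,30],"twist": [0,0,0],"fingers": -0.3},{"linear": [0,-2,55],"twist": [0,0,0],"fingers": -0.3},{"linear": [0,-2,80],"twist": [0,0,0],"fingers": -0.3},{"linear": [0,-2,97],"twist": [0,0,0],"fingers": -0.3},{"linear": [0,-2,97],"twist": [0,0,0],"fingers": -0.3}], "newtons": 25}}

```text
clock: 1.87
position: [0.4806, 0.1937, 0.1354]
eef_rot: [3.14, 0.606, -2.944]
contact_force: [0.6, 0.9, -0.7]
grip_width: 0.0583
finger_force: 0.0
```

>>> {"method": "play_rows", "body": {"motion": [{"linear": [0,0,0],"twist": [0,0,0],"fingers": 1},{"linear": [0,0,0],"twist": [0,0,0],"fingers": 1},{"linear": [0,0,0],"twist": [0,0,0],"fingers": 1},{"linear": [0,0,0],"twist": [0,0,0],"fingers": 1},{"linear": [0,0,0],"twist": [0,0,0],"fingers": 1}]}}

```text
clock: 2.28
position: [0.482, 0.1925, 0.1401]
eef_rot: [-3.141, 0.615, -2.944]
contact_force: [-0.7, 0.1, 0.6]
grip_width: 0.0261
finger_force: 0.0
```

```bash
python3 - <<'E'
from h import *
s=env.get_state(); print((face().T@(s['position']-fc))*1e3, s['grip_width'],s['finger_force'],s['contact_force'])
E
```

```text
[25.6905 34.2535 14.0903] 0.026140384695098565 0.0 [-0.7203  0.135   0.6094]
```

>>> {"method": "play_rows", "body": {"motion": [{"linear": [0,0,0],"twist": [0,0,0],"fingers": 1},{"linear": [0,0,0],"twist": [0,0,0],"fingers": 1},{"linear": [0,0,0],"twist": [0,0,0],"fingers": 1}]}}

```text
clock: 2.53
position: [0.4822, 0.1931, 0.14]
eef_rot: [3.14, 0.615, -2.945]
contact_force: [-1.7, 7.8, 3.3]
grip_width: 0.0173
finger_force: 25.0
```

```bash
python3 - <<'E'
from h import *
s=env.get_state(); print((face().T@(s['position']-fc))*1e3, s['grip_width'],s['finger_force'],s['contact_force'])
E
```

```text
[25.9194 34.8125 13.8851] 0.01732841532714213 24.992763083428144 [-1.6882  7.8289  3.2649]
```

>>> {"method": "play_rows", "body": {"motion": [{"linear": [-3.3,-2.6,0],"twist": [0,0,0],"fingers": 1},{"linear": [-6.3,-5.5,0],"twist": [0,0,0],"fingers": 1},{"linear": [-9.1,-8.7,0],"twist": [0,0,0],"fingers": 1},{"linear": [-11.5,-12.1,0],"twist": [0,0,0],"fingers": 1},{"linear": [-13.3,-15.4,0],"twist": [0,0,0],"fingers": 1}]}}

```text
clock: 2.95
position: [0.4977, 0.1818, 0.1495]
eef_rot: [3.137, 0.62, -2.947]
contact_force: [14.1, 25.3, -4.3]
grip_width: 0.0169
finger_force: 25.0
```

>>> {"method": "play_rows", "body": {"motion": [{"linear": [-1.6,-3.4,0],"twist": [0,0,0],"fingers": 1},{"linear": [-2.9,-7.2,0],"twist": [0,0,0],"fingers": 1},{"linear": [-3.8,-11.1,0],"twist": [0,0,0],"fingers": 1},{"linear": [-4.4,-15.0,0],"twist": [0,0,0],"fingers": 1},{"linear": [-4.6,-19.0,0],"twist": [0,0,0],"fingers": 1}]}}

```text
clock: 3.37
position: [0.5091, 0.1624, 0.1554]
eef_rot: [3.141, 0.628, -2.947]
contact_force: [28.2, 16.4, -6.2]
grip_width: 0.0148
finger_force: 27.2
```

>>> {"method": "play_rows", "body": {"motion": [{"linear": [0,0,0],"twist": [0,0,0],"fingers": 1},{"linear": [0,0,0],"twist": [0,0,0],"fingers": 1}]}}

```text
clock: 3.53
position: [0.5094, 0.1617, 0.1555]
eef_rot: [-3.141, 0.628, -2.947]
contact_force: [26.1, 12.6, -7.1]
grip_width: 0.0147
finger_force: 26.9
```

```bash
python3 - <<'E'
from h import *
s=env.get_state(); print((face().T@(s['position']-fc))*1e3, s['grip_width'],s['finger_force'],face().T@s['contact_force'])
E
```

```text
[51.7551 -1.2151 14.6259] 0.01469656568101003 26.88365892972797 [ 18.8972   7.3731 -21.8659]
```

```bash
python3 - <<'E'
from h import *
a=env.get_image("scene")[:,:,::-1];b=env.get_image("top")[:,:,::-1]
cv2.imwrite("pics/c2.png",np.hstack([cv2.resize(a[120:220,235:335],(400,400),interpolation=2),cv2.resize(b[130:230,170:270],(400,400),interpolation=2)]))
E
```

```text
(no output)
```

View pics/c2.png

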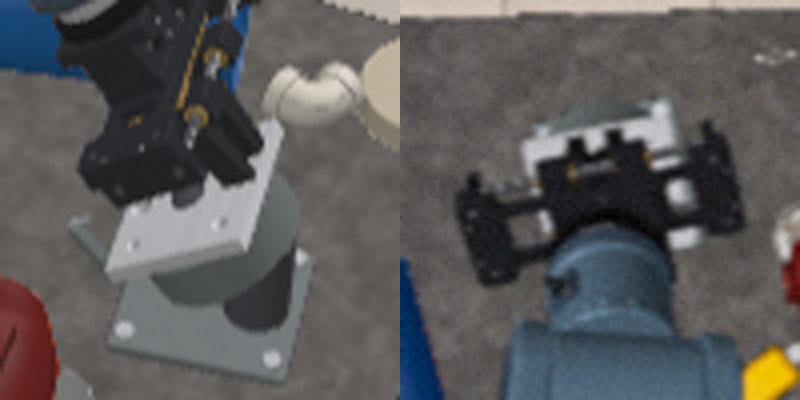

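The crop shows the plate turned so that its edges are roughly parallel to the foot, with the gripper still on the handle. The pin hole is hidden under the gripper, and the near edge runs from crop (108,265) to (247,243). I'll work out the angle from that edge.

```bash
python3 - <<'E'
from h import *
M=face()
def f(u,z=0):
    o,r=ray("scene",u); c=fc+M[:,2]*z; p=o+r*((c-o)@M[:,2]/(r@M[:,2])); return M.T@(p-fc)*1e3
k=lambda x,y:(235+x/4-.4,120+y/4-.4)
a,b,c=[f(k(*u)) for u in((108,268),(245,246),(277,120))]
print(a,b,c,"q",np.arctan2((b-a)[1],(b-a)[0]),np.arctan2(-(c-b)[0],(c-b)[1]))
h=[f(k(*u)) for u in((133,245),(222,222))];print(h,np.arctan2(*(h[1]-h[0])[1::-1]))
E
```

```text
[-56.3126 -46.4782   0.    ] [ 58.9   -60.625   0.   ] [56.3635 55.6444 -0.    ] q -0.1221774060744607 0.02181238404846575
[array([-39.9259, -30.1986,   0.    ]), array([ 33.7454, -31.8161,   0.    ])] -0.021951910538389203
```

The plate sits at about q = -0.03, close enough to start the search. I'll release and back off along the axis.

>>> {"method": "play_rows", "body": {"motion": [{"linear": [0,0,0],"twist": [0,0,0],"fingers": -0.3},{"linear": [0,0,0],"twist": [0,0,0],"fingers": -0.3},{"linear": [0,0,0],"twist": [0,0,0],"fingers": -0.3},{"linear": [0,0,0],"twist": [0,0,0],"fingers": -0.3}]}}

```text
clock: 3.97
position: [0.5022, 0.1613, 0.1487]
eef_rot: [-3.141, 0.611, -2.944]
contact_force: [-0.4, 0.4, 0.4]
grip_width: 0.0388
finger_force: 0.0
```

```bash
python3 - <<'E'
from h import *
s=env.get_state(); print((face().T@(s['position']-fc))*1e3, s['grip_width'],s['finger_force'],face().T@s['contact_force'])
E
```

```text
[42.0487 -0.206  13.1732] 0.0388271339140742 0.0 [-0.0164  0.4777  0.5488]
```

>>> {"method": "play_rows", "body": {"motion": [{"linear": [0,0,-30],"twist": [0,0,0],"fingers": -0.3},{"linear": [0,0,-65],"twist": [0,0,0],"fingers": -0.3},{"linear": [0,0,-100],"twist": [0,0,0],"fingers": -0.3},{"linear": [0,0,-120],"twist": [0,0,0],"fingers": -0.3},{"linear": [0,0,-120],"twist": [0,0,0],"fingers": -0.3}]}}

```text
clock: 4.38
position: [0.4355, 0.1478, 0.2515]
eef_rot: [-3.139, 0.619, -2.943]
contact_force: [0.2, -0.6, 1.0]
grip_width: 0.0568
finger_force: 0.0
```

```bash
python3 - <<'E'
from h import *
s=env.get_state(); print((face().T@(s['position']-fc))*1e3, s['grip_width'],s['finger_force'],face().T@s['contact_force'])
go([.567,-.08,.35],R.from_euler('xyz',[np.pi,0,np.pi]).as_matrix())
E
```

```text
[ 45.2323  -0.75   136.3792] 0.05684948055987742 0.0 [ 0.6271 -0.605   0.7676]
linear mm [-125.5 -249.4  -30.9] twist deg [ 3.39 35.38 10.98] pos [0.4355 0.1478 0.2515] t 4.3833
```

```bash
python3 - <<'E'
from h import *
V=R.from_euler('xyz',[np.pi,0,np.pi]).as_matrix()
go([.46,.11,.36],V)
print("vice",plane("top",(268,195),.2),plane("top",(345,163),.2),plane("top",(345,215),.2),plane("top",(383,140),.1), plane("top",(345,160),.1))
E
```

```text
linear mm [-76.5 -42.1 -78.7] twist deg [ 3.39 35.38 10.98] pos [0.4355 0.1478 0.2515] t 4.3833
vice [0.4179 0.0214 0.2   ] [ 0.5022 -0.1985  0.2   ] [ 0.3557 -0.193   0.2   ] [ 0.5828 -0.345   0.1   ] [ 0.5235 -0.2241  0.1   ]
```

>>> {"method": "play_rows", "body": {"motion": [{"linear": [-15,-8,-16],"twist": [0.6,6.5,2],"fingers": -0.3},{"linear": [-30,-17,-32],"twist": [1.3,13,4],"fingers": -0.3},{"linear": [-45,-25,-48],"twist": [1.9,19.5,6],"fingers": -0.3},{"linear": [-60,-33,-63],"twist": [2.6,26,8],"fingers": -0.3},{"linear": [-77,-42,-79],"twist": [3.2,32.5,10],"fingers": -0.3}]}}

```text
clock: 4.8
position: [0.461, 0.1101, 0.3562]
eef_rot: [3.139, 0.037, -3.127]
contact_force: [0.6, -0.7, 0.3]
grip_width: 0.057
finger_force: 0.0
```

```bash
python3 - <<'E'
from h import *
go([.567,-.08,.33],R.from_euler('xyz',[np.pi,0,np.pi]).as_matrix())
E
```

```text
linear mm [-102.1 -191.7   29.5] twist deg [0.15 2.13 0.86] pos [0.461  0.1101 0.3562] t 4.8
```

>>> {"method": "play_rows", "body": {"motion": [{"linear": [-20,-38,6],"twist": [0,0.4,0.2],"fingers": -0.2},{"linear": [-40,-76,12],"twist": [0,0.8,0.4],"fingers": -0.2},{"linear": [-60,-114,18],"twist": [0,1.2,0.6],"fingers": -0.2},{"linear": [-80,-150,24],"twist": [0,1.6,0.8],"fingers": -0.2},{"linear": [-102,-192,29],"twist": [0.1,2.1,0.9],"fingers": -0.2}]}}

```text
clock: 5.22
position: [0.5624, -0.0722, 0.3291]
eef_rot: [3.139, 0.004, -3.141]
contact_force: [0.7, 0.2, 0.5]
grip_width: 0.0529
finger_force: 0.0
```

```bash
python3 - <<'E'
from h import *
V=R.from_euler('xyz',[np.pi,0,np.pi]).as_matrix()
go([.567,-.08,.33],V); go([.567,-.08,.066],V)
a=env.get_image("scene")[:,:,::-1];b=env.get_image("top")[:,:,::-1]
cv2.imwrite("pics/s3.png",a);cv2.imwrite("pics/t3.png",b)
A=np.hstack([cv2.resize(a[140:215,250:325],(400,400),interpolation=2),cv2.resize(b[143:209,190:256],(400,400),interpolation=2)])
cv2.imwrite("pics/c3.png",A)
E
```

```text
linear mm [-4.6 -7.8 -0.9] twist deg [0.17 0.21 0.04] pos [ 0.5624 -0.0722  0.3291] t 5.2167
linear mm [ -3.6  -8.6 263.1] twist deg [0.17 0.21 0.04] pos [ 0.5624 -0.0722  0.3291] t 5.2167
```

View pics/c3.png

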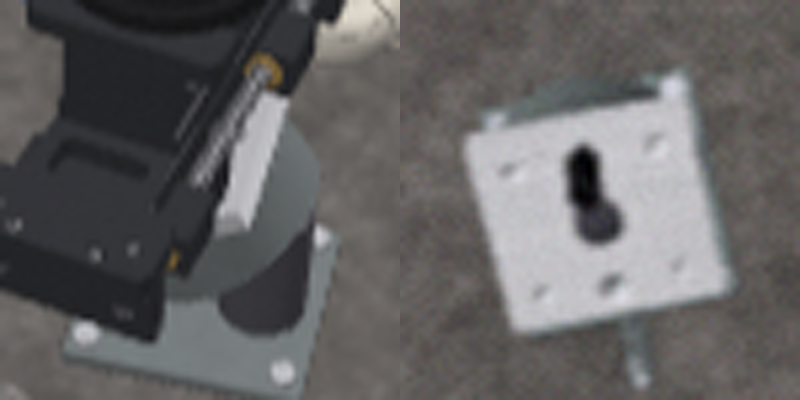

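The top crop shows the pin hole at crop (612,285), the cap at (598,222) and the pointer bar running from about (628,318) to (640,385). In the scene view the arm hides the plate, so I'll compute the angles from the top view.

```bash
python3 - <<'E'
from h import *
M=face()
def f(u,z=0):
    o,r=ray("top",u); c=fc+M[:,2]*z; p=o+r*((c-o)@M[:,2]/(r@M[:,2])); return M.T@(p-fc)*1e3
k=lambda x,y:(190+x/6.06-.4,143+y/6.06-.4)
for n,u,z in(("hole",(212,285),0),("cap",(198,222),.005),("htop",(183,190),.05),("ptr_in",(229,320),.004),("ptr_out",(238,382),.004),("s1",(112,170),0),("s2",(256,147),0),("s3",(141,293),0),("s4",(281,267),0),("c1",(67,140),0),("c2",(334,285),0),("c3",(117,331),0)): print(n,f(k(*u),z))
E
```

```text
hole [-40.9758   2.5028  -0.    ]
cap [-0.2416  0.4414  5.    ]
htop [43.6525 -0.6677 50.    ]
ptr_in [-61.4074  -1.5294   4.    ]
ptr_out [-100.2254    2.4986    4.    ]
s1 [36.1942 35.0541 -0.    ]
s2 [ 31.3451 -36.6802   0.    ]
s3 [-36.4168  38.6538  -0.    ]
s4 [-39.442  -34.1143   0.    ]
c1 [57.5808 51.9938 -0.    ]
c2 [-57.0063 -58.4463  -0.    ]
c3 [-55.5826  56.1583   0.    ]
```

Seen from above, the hole is at face coordinates (-41, 2.5) mm, so q is about -0.05. Now for the pin.

>>> {"method": "play_rows", "body": {"motion": [{"linear": [-4,-8,20],"twist": [0.1,0.2,0],"fingers": -0.2},{"linear": [-4,-8.5,50],"twist": [0.1,0.2,0],"fingers": -0.2},{"linear": [-4,-8.5,85],"twist": [0.1,0.2,0],"fingers": -0.2},{"linear": [-4,-8.5,115],"twist": [0.1,0.2,0],"fingers": -0.2},{"linear": [-4,-8.5,140],"twist": [0.1,0.2,0],"fingers": -0.2}]}}

```text
clock: 5.73
position: [0.5651, -0.0775, 0.1879]
eef_rot: [3.14, -0.001, -3.141]
contact_force: [0.1, -0.1, 0.2]
grip_width: 0.0532
finger_force: 0.0
```

```bash
python3 - <<'E'
from h import *
V=R.from_euler('xyz',[np.pi,0,np.pi]).as_matrix()
go([.567,-.08,.066],V)
a=env.get_image("scene")[:,:,::-1];b=env.get_image("top")[:,:,::-1]
A=np.hstack([cv2.resize(a[200:300,220:320],(400,400),interpolation=2),cv2.resize(b[110:210,250:350],(400,400),interpolation=2)])
cv2.imwrite("pics/c4.png",A)
E
```

```text
linear mm [ -2.   -2.7 121.9] twist deg [ 0.09 -0.03  0.06] pos [ 0.5651 -0.0775  0.1879] t 5.7333
```

View pics/c4.png

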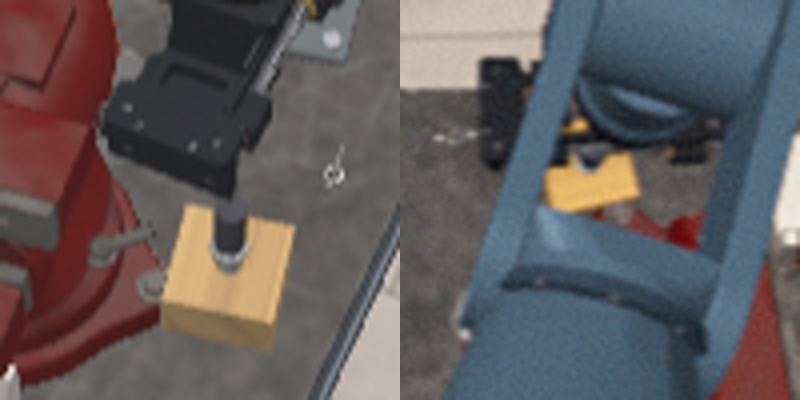

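The gripper is centred above the pin, with the knob at crop (232,215), and it clears the vice. Going down.

>>> {"method": "play_rows", "body": {"motion": [{"linear": [-2,-2.5,20],"twist": [0,0,0],"fingers": -0.2},{"linear": [-2,-2.5,48],"twist": [0,0,0],"fingers": -0.2},{"linear": [-2,-2.5,76],"twist": [0,0,0],"fingers": -0.2},{"linear": [-2,-2.5,104],"twist": [0,0,0],"fingers": -0.2},{"linear": [-2,-2.5,122],"twist": [0,0,0],"fingers": -0.2}], "newtons": 40}}

```text
clock: 6.25
position: [0.5686, -0.0805, 0.0687]
eef_rot: [3.141, 0.002, -3.14]
contact_force: [0.6, 0.4, 0.3]
grip_width: 0.0532
finger_force: 0.0
```

>>> {"method": "play_rows", "body": {"motion": [{"linear": [0,0,0],"twist": [0,0,0],"fingers": 0.2},{"linear": [0,0,0],"twist": [0,0,0],"fingers": 1},{"linear": [0,0,0],"twist": [0,0,0],"fingers": 1},{"linear": [0,0,0],"twist": [0,0,0],"fingers": 1},{"linear": [0,0,0],"twist": [0,0,0],"fingers": 1}]}}

```text
clock: 6.67
position: [0.5704, -0.0815, 0.0721]
eef_rot: [-3.14, 0.006, -3.141]
contact_force: [0.4, -0.2, -0.3]
grip_width: 0.0218
finger_force: 0.0
```

>>> {"method": "play_rows", "body": {"motion": [{"linear": [0,0,0],"twist": [0,0,0],"fingers": 1},{"linear": [0,0,0],"twist": [0,0,0],"fingers": 1},{"linear": [0,0,0],"twist": [0,0,0],"fingers": 1}]}}

```text
clock: 6.92
position: [0.5703, -0.0815, 0.0718]
eef_rot: [-3.141, 0.006, -3.141]
contact_force: [0.6, 1.2, 6.1]
grip_width: 0.0191
finger_force: 40.0
```

>>> {"method": "play_rows", "body": {"motion": [{"linear": [0,0,-12],"twist": [0,0,0],"fingers": 1},{"linear": [0,0,-25],"twist": [0,0,0],"fingers": 1},{"linear": [0,0,-45],"twist": [0,0,0],"fingers": 1},{"linear": [0,0,-75],"twist": [0,0,0],"fingers": 1},{"linear": [0,0,-110],"twist": [0,0,0],"fingers": 1}]}}

```text
clock: 7.33
position: [0.5672, -0.0806, 0.1806]
eef_rot: [3.14, -0.0, -3.141]
contact_force: [1.0, -0.9, -1.6]
grip_width: 0.019
finger_force: 40.0
```

>>> {"method": "play_rows", "body": {"motion": [{"linear": [0,0,-38],"twist": [0,0,0],"fingers": 1},{"linear": [0,0,-76],"twist": [0,0,0],"fingers": 1},{"linear": [0,0,-114],"twist": [0,0,0],"fingers": 1},{"linear": [0,0,-150],"twist": [0,0,0],"fingers": 1},{"linear": [0,0,-180],"twist": [0,0,0],"fingers": 1}]}}

```text
clock: 7.75
position: [0.5678, -0.081, 0.3647]
eef_rot: [-3.14, 0.006, -3.141]
contact_force: [1.1, -0.9, -0.9]
grip_width: 0.0188
finger_force: 40.0
```

```bash
python3 - <<'E'
from h import *
print("block",plane("top",(296.0,150.66),.038), env.get_state()['grip_width'])
# target: tool tilted above hole
for d in(.11,): go(F([-.041,.0025,d+.066]),face()@FLIP)
go([.46,.06,.38],R.from_euler('xyz',[np.pi,0,np.pi]).as_matrix())
E
```

```text
block [ 0.5666 -0.08    0.038 ] 0.01879373900607329
linear mm [225.1 214.5 128.6] twist deg [ -3.45 -34.54 -10.57] pos [ 0.5678 -0.081   0.3647] t 7.75
linear mm [107.6 141.  -16.2] twist deg [-0.07  0.36  0.05] pos [ 0.5678 -0.081   0.3647] t 7.75
```

>>> {"method": "play_rows", "body": {"motion": [{"linear": [22,34,0],"twist": [0,0,0],"fingers": 1},{"linear": [44,68,0],"twist": [0,0,0],"fingers": 1},{"linear": [66,102,0],"twist": [0,0,0],"fingers": 1},{"linear": [88,136,0],"twist": [0,0,0],"fingers": 1},{"linear": [110,170,0],"twist": [0,0,0],"fingers": 1}]}}

```text
clock: 8.17
position: [0.4561, 0.09, 0.3608]
eef_rot: [-3.142, 0.004, -3.141]
contact_force: [0.4, 0.7, -1.6]
grip_width: 0.0187
finger_force: 40.0
```

```bash
python3 - <<'E'
from h import *
go(F([-.037,.0025,.066+.05]),face()@FLIP)
E
```

```text
linear mm [ 76.5  50.4 172.9] twist deg [ -3.38 -34.66 -10.64] pos [0.4561 0.09   0.3608] t 8.1667
```

>>> {"method": "play_rows", "body": {"motion": [{"linear": [15,8,15],"twist": [-0.5,-5.5,-1.7],"fingers": 1},{"linear": [30,17,35],"twist": [-1.1,-11,-3.4],"fingers": 1},{"linear": [45,25,55],"twist": [-1.6,-16.5,-5.1],"fingers": 1},{"linear": [58,33,80],"twist": [-2.1,-22,-6.8],"fingers": 1},{"linear": [70,42,105],"twist": [-2.7,-27.7,-8.5],"fingers": 1}]}}

```text
clock: 8.58
position: [0.3877, 0.1313, 0.2549]
eef_rot: [3.132, 0.495, -2.989]
contact_force: [-0.4, 0.4, -1.8]
grip_width: 0.0188
finger_force: 40.0
```

```bash
python3 - <<'E'
from h import *
go(F([-.037,.0025,.066+.05]),face()@FLIP)
E
```

```text
linear mm [37.2  9.6 56.5] twist deg [-0.66 -6.63 -1.97] pos [0.3877 0.1313 0.2549] t 8.5833
```

>>> {"method": "play_rows", "body": {"motion": [{"linear": [13,3,15],"twist": [-0.2,-2.2,-0.6],"fingers": 1},{"linear": [25,6,37],"twist": [-0.4,-4.4,-1.3],"fingers": 1},{"linear": [37,9.5,56],"twist": [-0.7,-6.6,-2],"fingers": 1},{"linear": [37,9.5,56],"twist": [-0.7,-6.6,-2],"fingers": 1},{"linear": [37,9.5,56],"twist": [-0.7,-6.6,-2],"fingers": 1}]}}

```text
clock: 9.0
position: [0.3794, 0.1398, 0.1875]
eef_rot: [3.139, 0.601, -2.953]
contact_force: [-0.5, 0.6, -0.3]
grip_width: 0.0193
finger_force: 40.0
```

```bash
python3 - <<'E'
from h import *
go(F([-.037,.0025,.066+.05]),face()@FLIP)
s=env.get_state(); t=s['position']+R.from_euler('xyz',s['eef_rot']).apply([.0035,0,.066])
print("pred tip",proj("scene",t),proj("top",t),face().T@(t-fc)*1e3)
a=env.get_image("scene")[:,:,::-1];b=env.get_image("top")[:,:,::-1]
cv2.imwrite("pics/s5.png",a);cv2.imwrite("pics/t5.png",b)
A=np.hstack([cv2.resize(a[130:210,225:305],(400,400),interpolation=2),cv2.resize(b[150:230,185:265],(400,400),interpolation=2)])
cv2.imwrite("pics/c5.png",A)
E
```

```text
linear mm [-0.9  0.4  0.4] twist deg [ 0.07 -0.54 -0.14] pos [0.3794 0.1398 0.1875] t 9.0
pred tip [[259.7905 160.2662]] [[225.592  198.5999]] [-42.0117   2.205   50.4827]
```

View pics/c5.png

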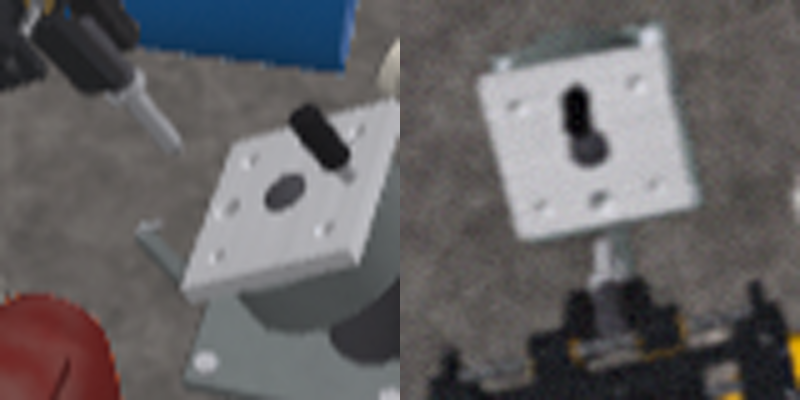

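The crop shows the pin tip at scene crop (182,151) and top crop (611,234). The plate hole is at scene (229,207) and top (600,201), with a clear view of both. I'll triangulate the two relative to each other.

```bash
python3 - <<'E'
from h import *
M=face()
s=lambda x,y:(225+x/5-.4,130+y/5-.4); t=lambda x,y:(185+x/5-.4,150+y/5-.4)
P={}
for n,a,b in(("tip",(180,150),(211,235)),("hole",(229,207),(200,201)),("cap",(285,192),(189,149)),("htop",(305,108),(176,92))):
    p,g=tri(s(*a),t(*b)); P[n]=M.T@(p-fc)*1e3; print(n,p,P[n],g)
    for c,u in(("scene",s(*a)),("top",t(*b))):
        z=dict(tip=.05,hole=0,cap=.005,htop=.05)[n]; o,r=ray(c,u); q=fc+M[:,2]*z; print("   ",c,M.T@(o+r*((q-o)@M[:,2]/(r@M[:,2]))-M.T@fc)
# pin axis in both views: collar vs tip direction
E
```

```text
File "<stdin>", line 8
    z=dict(tip=.05,hole=0,cap=.005,htop=.05)[n]; o,r=ray(c,u); q=fc+M[:,2]*z; print("   ",c,M.T@(o+r*((q-o)@M[:,2]/(r@M[:,2]))-M.T@fc)
                                                                                   ^
SyntaxError: '(' was never closed
```

```bash
python3 - <<'E'
from h import *
M=face()
s=lambda x,y:(225+x/5-.4,130+y/5-.4); t=lambda x,y:(185+x/5-.4,150+y/5-.4)
for n,a,b,z in(("tip",(180,150),(211,235),.05),("hole",(229,207),(200,201),0),("cap",(285,192),(189,149),.005),("htop",(305,108),(176,92),.05)):
    p,g=tri(s(*a),t(*b)); print(n,M.T@(p-fc)*1e3,g)
    for c,u in(("scene",s(*a)),("top",t(*b))):
        o,r=ray(c,u); q=fc+M[:,2]*z; w=o+r*((q-o)@M[:,2])/(r@M[:,2]); print("   ",c,M.T@(w-fc)*1e3)
E
```

```text
tip [-33.0162  -3.4686  55.9698] 0.0007700777266946404
    scene [-40.3441   4.6109  50.    ]
    top [-36.3395  -2.8284  50.    ]
hole [-38.5088   2.3311   4.3282] 0.0008746937743803618
    scene [-42.5073   7.5756   0.    ]
    top [-41.5923   2.5939  -0.    ]
cap [-0.0493  0.4161  5.0327] 0.0015359914389136105
    scene [0.901  0.2818 5.    ]
    top [-0.902   0.2036  5.    ]
htop [60.2047 -8.0343 59.9079] 0.013686266136070695
    scene [41.5956  6.7305 50.    ]
    top [62.3364 -5.1686 50.    ]
```

```bash
python3 - <<'E'
from h import *
M=face()
s=lambda x,y:(225+x/5-.4,130+y/5-.4); t=lambda x,y:(185+x/5-.4,150+y/5-.4)
for c,k,L in(("scene",s,[(250,160),(358,130),(217,257),(323,229)]),("top",t,[(117,106),(236,85),(141,207),(255,183)])):
    W=[]
    for u in L:
        o,r=ray(c,k(*u)); W.append((M.T@(o+r*((fc-o)@M[:,2])/(r@M[:,2])-fc)*1e3)[:2])
    W=np.array(W); print(c,W.round(1).tolist(),W.mean(0))
    d=np.diff(W[[0,1,3,2,0]],axis=0); print(np.degrees(np.arctan2(d[:,1],d[:,0])))
E
```

```text
scene [[-38.2, 42.7], [35.3, 40.2], [-39.2, -31.0], [30.9, -32.0]] [-2.7803  4.9591]
[ -1.9458 -93.4658 179.1484  89.2277]
top [[35.8, 35.4], [32.2, -36.7], [-36.5, 38.9], [-37.5, -33.4]] [-1.5175  1.0557]
[-92.8127 177.2182  89.2183  -2.7588]
```

The top reading for the tip was actually the pointer's arm, so I'll ignore it. The kinematics put the tip within about 2 mm of the hole, so I'll go down and feel for it.

>>> {"method": "play_rows", "body": {"motion": [{"linear": [-1.5,0,15],"twist": [0,-0.5,0],"fingers": 1},{"linear": [-1.5,0,30],"twist": [0,-0.5,0],"fingers": 1},{"linear": [-1.5,0,42],"twist": [0,-0.5,0],"fingers": 1},{"linear": [-1.5,0,46],"twist": [0,-0.5,0],"fingers": 1},{"linear": [-1.5,0,48],"twist": [0,-0.5,0],"fingers": 1}]}}

```text
clock: 9.52
position: [0.4096, 0.1452, 0.1501]
eef_rot: [3.139, 0.612, -2.952]
contact_force: [-0.2, -0.2, -1.9]
grip_width: 0.0189
finger_force: 40.0
```

>>> {"method": "play_rows", "body": {"motion": [{"linear": [0,0,1.5],"twist": [0,0,0],"fingers": 1},{"linear": [0,0,3],"twist": [0,0,0],"fingers": 1},{"linear": [0,0,4],"twist": [0,0,0],"fingers": 1},{"linear": [0,0,5],"twist": [0,0,0],"fingers": 1}]}}

```text
clock: 9.85
position: [0.4113, 0.1458, 0.1456]
eef_rot: [3.14, 0.613, -2.952]
contact_force: [-0.9, 0.0, 0.3]
grip_width: 0.0189
finger_force: 40.0
```

```bash
cat > st.py <<'E'
from h import *
s=env.get_state(); M=face(); Rt=R.from_euler('xyz',s['eef_rot'])
print("tcp",(M.T@(s['position']-fc))*1e3,"tip",M.T@(s['position']+Rt.apply([.0035,0,.066])-fc)*1e3,"F face",M.T@s['contact_force'],"w",s['grip_width'],"rot err",np.degrees(R.from_matrix(Rt.as_matrix().T@M@FLIP).as_rotvec()),s['clock'])
E
python3 st.py
```

```text
tcp [-35.2542   1.9066  63.4798] tip [-38.5963   1.9591  -2.5284] F face [-0.5176  0.1999  0.7865] w 0.018861955232047492 rot err [ 0.0405  0.137  -0.0979] 9.85
```

>>> {"method": "play_rows", "body": {"motion": [{"linear": [0.8,0,2],"twist": [0,0,0],"fingers": 1},{"linear": [0.8,0,4],"twist": [0,0,0],"fingers": 1},{"linear": [0.8,0,5],"twist": [0,0,0],"fingers": 1},{"linear": [0.8,0,6],"twist": [0,0,0],"fingers": 1}]}}

```text
clock: 10.18
position: [0.4139, 0.1463, 0.1396]
eef_rot: [3.139, 0.612, -2.952]
contact_force: [0.7, -0.1, -1.2]
grip_width: 0.0187
finger_force: 40.0
```

```bash
python3 st.py
```

```text
tcp [-36.5721   1.9321  57.0803] tip [-39.9713   1.9918  -8.9249] F face [-0.1946 -0.263  -1.3689] w 0.018721013925801215 rot err [ 0.0457  0.0874 -0.1188] 10.1833
```

In the plate hole and no contact yet. I'll go on to the head.

>>> {"method": "play_rows", "body": {"motion": [{"linear": [0,0,2],"twist": [0,0,0],"fingers": 1},{"linear": [0,0,4],"twist": [0,0,0],"fingers": 1},{"linear": [0,0,6],"twist": [0,0,0],"fingers": 1},{"linear": [0,0,6],"twist": [0,0,0],"fingers": 1}]}}

```text
clock: 10.52
position: [0.4173, 0.147, 0.1344]
eef_rot: [3.139, 0.612, -2.952]
contact_force: [-0.3, -0.2, -1.5]
grip_width: 0.0191
finger_force: 40.0
```

```bash
python3 st.py
```

```text
tcp [-36.7394   1.9447  50.8464] tip [-40.1744   2.0101 -15.157 ] F face [-1.1196 -0.156  -0.9888] w 0.019118979222041685 rot err [ 0.0504  0.0563 -0.1223] 10.5167
```

>>> {"method": "play_rows", "body": {"motion": [{"linear": [0,0,2],"twist": [0,0,0],"fingers": 1},{"linear": [0,0,4],"twist": [0,0,0],"fingers": 1},{"linear": [0,0,5],"twist": [0,0,0],"fingers": 1},{"linear": [0,0,5],"twist": [0,0,0],"fingers": 1}]}}

```text
clock: 10.85
position: [0.4201, 0.1476, 0.1304]
eef_rot: [3.139, 0.612, -2.952]
contact_force: [0.1, 0.4, -2.0]
grip_width: 0.0185
finger_force: 40.0
```

```bash
python3 st.py
```

```text
tcp [-36.6694   1.9756  45.9628] tip [-40.0949   2.0421 -20.041 ] F face [-0.9714  0.4146 -1.7401] w 0.018472277976547363 rot err [ 0.0516  0.0646 -0.1177] 10.85
```

>>> {"method": "play_rows", "body": {"motion": [{"linear": [0,0,2],"twist": [0,0,0],"fingers": 1},{"linear": [0,0,4],"twist": [0,0,0],"fingers": 1},{"linear": [0,0,6],"twist": [0,0,0],"fingers": 1},{"linear": [0,0,6],"twist": [0,0,0],"fingers": 1}]}}

```text
clock: 11.18
position: [0.4234, 0.1482, 0.1254]
eef_rot: [3.139, 0.612, -2.952]
contact_force: [0.3, 0.4, -2.0]
grip_width: 0.0188
finger_force: 40.0
```

```bash
python3 st.py
```

```text
tcp [-36.7305   1.966   39.8779] tip [-40.1621   2.0318 -26.1256] F face [-0.9104  0.3037 -1.855 ] w 0.01877519975496967 rot err [ 0.0508  0.0594 -0.1205] 11.1833
```

>>> {"method": "play_rows", "body": {"motion": [{"linear": [0,0,3],"twist": [0,0,0],"fingers": 1},{"linear": [0,0,6],"twist": [0,0,0],"fingers": 1},{"linear": [0,0,9],"twist": [0,0,0],"fingers": 1},{"linear": [0,0,12],"twist": [0,0,0],"fingers": 1},{"linear": [0,0,12],"twist": [0,0,0],"fingers": 1}]}}

```text
clock: 11.6
position: [0.4302, 0.1495, 0.1153]
eef_rot: [3.139, 0.612, -2.952]
contact_force: [-0.1, 0.2, -1.7]
grip_width: 0.0187
finger_force: 40.0
```

```bash
python3 st.py; python3 - <<'E'
from h import *
a=env.get_image("scene")[:,:,::-1];b=env.get_image("top")[:,:,::-1]
A=np.hstack([cv2.resize(a[130:210,225:305],(400,400),interpolation=2),cv2.resize(b[150:230,185:265],(400,400),interpolation=2)])
cv2.imwrite("pics/c6.png",A)
E
```

```text
tcp [-36.8307   1.9647  27.6658] tip [-40.2853   2.0325 -38.3366] F face [-1.0279  0.2654 -1.2956] w 0.01871781701278282 rot err [ 0.052   0.0394 -0.1287] 11.6
```

View pics/c6.png

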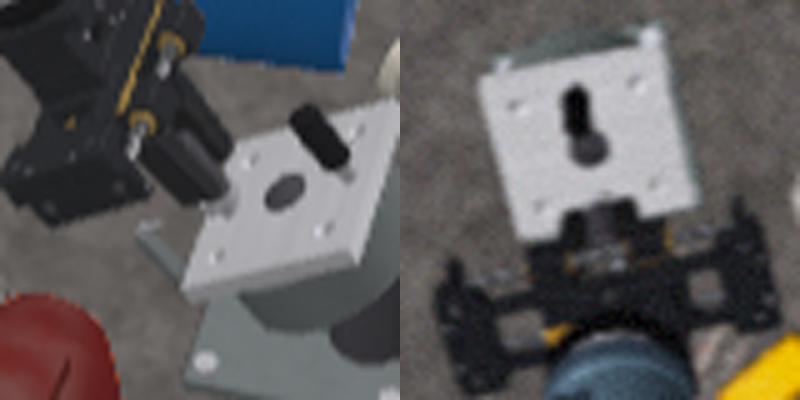

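The crop shows the pin deep in the plate hole at about (225,208), with the collar just above the face. The holes happened to line up without a search, so I'll push until the collar seats.

>>> {"method": "play_rows", "body": {"motion": [{"linear": [0,0,3],"twist": [0,0,0],"fingers": 1},{"linear": [0,0,5.5],"twist": [0,0,0],"fingers": 1},{"linear": [0,0,7.5],"twist": [0,0,0],"fingers": 1},{"linear": [0,0,9],"twist": [0,0,0],"fingers": 1},{"linear": [0,0,9],"twist": [0,0,0],"fingers": 1}]}}

```text
clock: 12.12
position: [0.4354, 0.1508, 0.1092]
eef_rot: [3.14, 0.613, -2.95]
contact_force: [-22.3, -5.3, 22.1]
grip_width: 0.0188
finger_force: 40.0
```

```bash
python3 st.py
```

```text
tcp [-36.0154   2.2102  19.5735] tip [-39.3666   2.2922 -46.4342] F face [-6.0645 -0.9021 31.2858] w 0.018787177799422333 rot err [ 0.0691  0.1292 -0.0413] 12.1167
```

Contact at 31 N with the tip about 46–48 mm below the face, so the collar is seated. I'll ease off, open a little and retreat along the axis.

>>> {"method": "play_rows", "body": {"motion": [{"linear": [0,0,0],"twist": [0,0,0],"fingers": -0.1},{"linear": [0,0,0],"twist": [0,0,0],"fingers": -0.1},{"linear": [0,0,0],"twist": [0,0,0],"fingers": -0.1},{"linear": [0,0,0],"twist": [0,0,0],"fingers": -0.1}]}}

```text
clock: 12.45
position: [0.4359, 0.1505, 0.109]
eef_rot: [3.14, 0.613, -2.952]
contact_force: [-0.4, -0.7, -0.4]
grip_width: 0.0436
finger_force: 0.0
```

```bash
python3 st.py
```

```text
tcp [-35.8166   1.7812  19.1708] tip [-39.1447   1.8169 -46.8381] F face [-0.6858 -0.604   0.0216] w 0.04357388447089393 rot err [ 0.0249  0.1491 -0.1167] 12.45
```

>>> {"method": "play_rows", "body": {"motion": [{"linear": [0,0,-15],"twist": [0,0,0],"fingers": -0.1},{"linear": [0,0,-40],"twist": [0,0,0],"fingers": -0.1},{"linear": [0,0,-70],"twist": [0,0,0],"fingers": -0.1},{"linear": [0,0,-100],"twist": [0,0,0],"fingers": -0.1},{"linear": [0,0,-130],"twist": [0,0,0],"fingers": -0.1}]}}

```text
clock: 12.87
position: [0.3609, 0.1361, 0.2156]
eef_rot: [3.14, 0.612, -2.952]
contact_force: [1.3, 0.2, 0.2]
grip_width: 0.0484
finger_force: 0.0
```

>>> {"method": "play_rows", "body": {"motion": [{"linear": [0,0,-20],"twist": [0,0,0],"fingers": -0.1},{"linear": [0,0,-40],"twist": [0,0,0],"fingers": -0.1},{"linear": [0,0,-40],"twist": [0,0,0],"fingers": -0.1},{"linear": [0,0,-40],"twist": [0,0,0],"fingers": -0.1}]}}

```text
clock: 13.2
position: [0.3538, 0.1402, 0.2461]
eef_rot: [-3.139, 0.605, -2.951]
contact_force: [-0.0, 0.0, 0.0]
grip_width: 0.0484
finger_force: 0.0
```

```bash
python3 - <<'E'
from h import *
a=env.get_image("scene")[:,:,::-1];b=env.get_image("top")[:,:,::-1]
A=np.hstack([cv2.resize(a[130:210,235:315],(400,400),interpolation=2),cv2.resize(b[150:230,185:265],(400,400),interpolation=2)])
cv2.imwrite("pics/c7.png",A)
for z in(.0,.024,.048): print(z,(proj("scene",F([-.0405,.002,z]))-[235,130])*5,(proj("top",F([-.0405,.002,z]))-[185,150])*5+[400,0])
E
```

```text
0.0 [[177.5032 211.4675]] [[598.5327 197.3396]]
0.024 [[153.3276 183.0097]] [[600.4842 217.612 ]]
0.048 [[128.6404 153.9496]] [[602.5093 238.6475]]
```

View pics/c7.png

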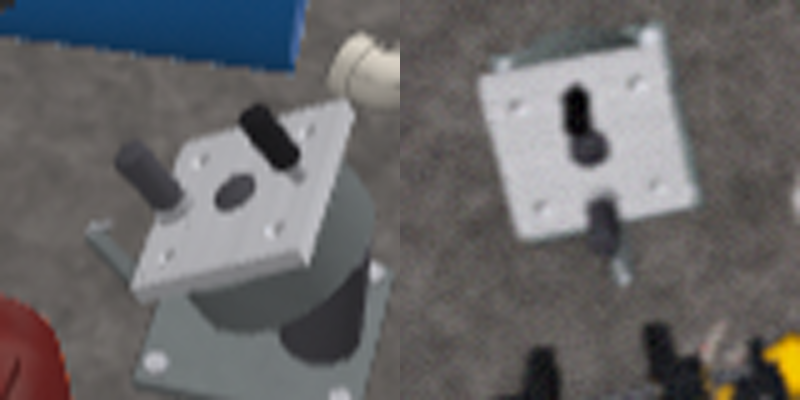

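The knob top shows at scene crop (130,150) against a predicted (129,154) for fully home. The collar lies on the plate at about (173,208), and the gripper is well clear.

```bash
python3 -c "
from cell import env
print(env.finish_job())"
```

```text
the job is handed in; nothing more can be done
None
```

The plate was turned to the pointer and the smaller index pin went fully home with its collar on the plate; I let go, backed the arm clear and handed the job in at about 13 s, and the holes happened to line up, so no feeling either way was needed.

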